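Snap a driver board onto its standoffs

ROBOT

A 6-joint arm with a two-finger parallel gripper is mounted at the origin on the work surface. World frame = base frame: x ahead of the robot, y to its left, z up, the work surface at z = 0. Lengths are in mm, angles in rad, forces in N, time in s.
With the tool pointing down it reaches from about 300 to 875 mm from the base axis. Payload 4.2 kg.
Tool frame: the origin (TCP) lies on the centre line of the jaws, within the pads' length; the fingertips stand 17 mm ahead of it and the grasp point (between the pads) lies 2 mm behind it (arm.tips_ahead is the distance from the TCP to the fingertips, in mm); z points along the fingers, y is the direction in which the jaws open and shut (so a half turn about z gives the same grasp; the last joint's range is limited). The gripper opens to 85 mm and grips with 20 to 120 N. Pads are 22 mm wide; open, the fingers measure 114 mm over their backs; the gripper's body (76 mm by 85 mm) begins 54 mm behind the grasp point. The pads swing forward as they close: fully open they stand 13 mm farther back than shut.
Start: joints at [-1.31, 0.32, 1.565, -0, 1.257, -0.02], TCP at [159.349, -552.492, 248.338] pointing down, gripper open.
Joint ranges: [-3.11, 3.11], [-0.84, 2.01], [0.21, 2.61], [-1.34, 4.49], [0.05, 2.63], [-2.56, 2.56]. Speed limits (rad/s): [2.57, 2.57, 3.14, 3.14, 3.14, 3.14].

INTERFACE

Orientations are given as a unit quaternion [x, y, z, w].
In Python, from station import arm, imaging, job gives the robot as it stands.
- The arm moves only by the tool carry_out, never from a script. Its arguments are lists of equal length, an entry for each row: "dp": the shift along the tool's x, y, z in mm, a list of three; "delta_rot": the turn, a rotation vector about the tool's x, y, z in rad, a list of three. In form: {"dp": [[x, y, z], ...], "delta_rot": [[wx, wy, wz], ...]}. A call has 1 to 5 rows; each row shifts and turns the commanded pose from where the row before left it, along the tool's axes as they then stand; what a row does not reach is not made up. A row lasts 1/8 s, in which the tool goes at most 62.5 mm and 10.7 degrees, less where a joint would pass 70% of its speed; a pose out of reach is approached as far as the arm can. A call with a gripper value outside its range is refused whole. "gripper" is the closure, from 0 (fully open) to 1 (shut), set as the call begins (left out, the last holds). The fingers move at their own pace and stop on an object; the grip force is fixed at half the most. Time passes only in rows, so rows that do not move let the fingers close. It gives the time, the measured TCP pose, the force and the opening at its end, in the units of the state.
- arm.get_obs(): the state, without advancing time (a new reading comes with each control period).
- imaging.camera(name): name is "side" or "top" or "wrist"; returns a dict with "color" (420x560x3 uint8, red, green, blue), "z_map" (420x560 float32, mm along the optical axis (not along the pixel's ray), 0 where there is no reading), "fx", "fy", "cx", "cy" (pixels), "dist_coeffs" ([k1, k2, p1, p2, k3] as OpenCV has them; the pictures are not rectified), "R" (3x3) and "t" (3): a world point X has camera coordinates R X + t. Camera axes: x right, y down, z forward; pixel columns grow to the right and rows downward; lengths in mm; the calibration is good to about 2 mm. A picture is of the moment at which its call begins.
- job.hand_in(): hands the job in, once; it reports no verdict.
The state is a dict: "time_s": time; "joints": joint angles; "joint_vel": joint speeds; "joint_torque": joint torques, N m; "tcp_pos": TCP position; "orientation": TCP orientation; "ft_force": force on the tool from outside, world axes, zero at the start; "ft_torque": the same for the moment, N m; "width": opening from 0.0 (shut) to 1.0 (fully open).
Only numpy, scipy, OpenCV 4.12 (cv2) and the standard library are available. Lean on these libraries where they do the work, as an engineer would, in place of code of your own. Each camera call takes 0.05 s, during which the arm holds its last target.

TASK

The green driver board is only resting on the tips of its four snap standoffs, with a grey packing bar still underneath. Draw the packing bar out from under the board and leave it lying on the table, then press the board down beside each post until all four have clicked through and the board sits fully home. Leave the board loose of the gripper and do not shift the other things on the table.

Things in the scene. Friction and masses are not known exactly. Their poses are not given: they have to be found in the camera images.
- carrier: Dark steel plate 150 (x) by 200 (y) by 12 mm, bolted to the table, with four white nylon snap standoffs at x = +-44, y = +-70 mm. Origin at the centre of its underside, on the table, z up.
- post0 (a point): Snap standoff at (+44, +70) mm of the carrier; this point is on its axis at the flat shoulder of its 18 mm pillar, 32 mm above the table. Above: a 10 mm neck, then a sprung barb, 16 mm wide at its flat underside (5.5 mm above this point) and tapering to the tip (16.5 mm above). Some 7 to 12 N pressed beside a post forces the board over the barb, which then springs out over the board and holds it.
- post1 (a point): The same of the standoff at (+44, -70) mm of the carrier.
- post2 (a point): The same of the standoff at (-44, +70) mm of the carrier.
- post3 (a point): The same of the standoff at (-44, -70) mm of the carrier.
- board: Green circuit board 116 (x) by 170 (y) by 4 mm, 0.25 kg, a 12 mm square hole over each post. Origin: centre of its underside; axes as the carrier's. It starts resting on the tapered tips, underside 12 mm above the shoulders; fully home it lies on the shoulders (1.5 mm play under the barbs), tips 12.5 mm above its top. Heat sink 60 (x) by 46 (y), capacitors, connectors: up to 18 mm above its top.
- board_hole0 (a point): Centre of the hole at (+44, +70) mm of the board, on its underside.
- board_hole1 (a point): Centre of the hole at (+44, -70) mm, on the underside.
- board_hole2 (a point): Centre of the hole at (-44, +70) mm, on the underside.
- board_hole3 (a point): Centre of the hole at (-44, -70) mm, on the underside.
- board_pad0 (a point): Bare place to press for hole 0, at (+44, +42) mm on the board's top: 28 mm from the hole's centre, flat and free of parts for about 26 (x) by 40 (y) mm.
- board_pad1 (a point): Bare place to press for hole 1, at (+44, -42) mm, on the top.
- board_pad2 (a point): Bare place to press for hole 2, at (-44, +42) mm, on the top.
- board_pad3 (a point): Bare place to press for hole 3, at (-44, -42) mm, on the top.
- bar_mid (a point): Centre of the loose grey packing bar, 30 (x) by 180 (y) by 27 mm, about 0.16 kg. It lies on the carrier plate between the posts along the carrier's y, 5 mm below the board, from 50 mm on the -y side of the carrier's centre to 130 mm on the +y side; it comes out only towards +y, about 160 mm until off the plate. The bar's y runs along it to the tab, its z is up.
- bar_tab (a point): Middle of the upright tab at the bar's +y end, 30 (x) by 14 (y) mm and 41 mm high above the bar, to pinch from above or push. The point is 82 mm from the bar's centre along its y, 49 mm above its underside, 19 mm below the tab's top. The tab stands 30 mm clear of the board's edge.
- screwdriver: Bystander: screwdriver lying beyond the carrier.
- wrench: Bystander: steel wrench lying flat between the robot and the carrier.
- jar: Bystander: jar 60 mm wide, 70 mm tall, standing at the right.
- coil: Bystander: copper coil spool 68 mm wide, 40 mm tall, beyond the carrier at the right.
- mug: Bystander: white mug at the left.
Mind the look-alikes: they are no part of the job. What is meant by the board is not purple, and is the larger of those in its own colour.

How it is judged (in metres and radians):
On the way, in this order (a step that is already met when the one before it is completed fails the run):
1. the packing bar is out and lying on the table (height (world z) of bar_mid below 0.0175 m), for 0.2 s.
2. all four posts have clicked through the board (z of board_hole0 in the frame of post0 between -0.002 and 0.0019 m and horizontal distance between board_hole0 and post0 below 0.003 m and z of board_hole1 in the frame of post1 between -0.002 and 0.0019 m and horizontal distance between board_hole1 and post1 below 0.003 m and z of board_hole2 in the frame of post2 between -0.002 and 0.0019 m and horizontal distance between board_hole2 and post2 below 0.003 m and z of board_hole3 in the frame of post3 between -0.002 and 0.0019 m and horizontal distance between board_hole3 and post3 below 0.003 m), for 0.2 s.
At the end, for the whole second after the job is handed in: The packing bar lies on the table, off the plate (its centre below 17.5 mm); at each of the four posts the board's underside is within 1.9 mm of the shoulder in height and within 3 mm sideways of the post's axis; the board is at rest (all of step 2 and height (world z) of bar_mid below 0.0175 m and linear speed of board below 0.02 m/s); the robot touches nothing.
It fails at once if one of the other things is shifted by more than 30 mm (distance of any of screwdriver, wrench, jar, coil, mug from where it was at the start of the episode above 0.03 m).
It also fails if it takes over 59 s, if anything falls off the work surface, if the arm or the gripper's body presses on something with over 40 N, if the wrist force passes 120 N, or if a joint passes its speed limit or range.

## Working session

There is one attempt and no reset: what is moved stays moved. The work goes in short steps, Python scripts to look and compute and a tool call to move; the robot and the scene stay as the last step left them, time stands still between calls to the robot, and variables do not carry over. Pictures are saved under pics/ and viewed, and the job is handed in when it is done.

Besides the shell and the picture viewer there is one more tool, called in YAML: its name, and indented under it one key for each argument. carry_out: Moves the arm, as the interface text tells. Its arguments: {"type":"object","properties":{"dp":{"type":"array"},"delta_rot":{"type":"array"},"gripper":{"type":"number"}},"required":["dp","delta_rot"]}

```bash
ls; mkdir -p pics
python3 - <<'E'
from station import arm, imaging, job
import cv2
o=arm.get_obs();print(o, arm.tips_ahead)
for n in ["top","side"]:
    c=imaging.camera(n)
    cv2.imwrite(f"pics/{n}0.png",c["color"][:,:,::-1])
    print(n,c["fx"],c["fy"],c["cx"],c["cy"],c["dist_coeffs"],c["R"],c["t"])
E
```

```text
pics
{'time_s': 0.0, 'joints': array([-1.30998701e+00,  3.20276409e-01,  1.56564752e+00,  2.68633753e-05,
        1.25737401e+00, -1.99740644e-02]), 'joint_vel': array([ 0.00072409, -0.00017138, -0.00059215, -0.00074962,  0.00095722,
       -0.00279375]), 'joint_torque': array([-2.45201445e-03, -4.15528178e+01, -2.34164643e+01, -6.82124301e-05,
        8.22084839e-03, -1.55866722e-06]), 'tcp_pos': array([ 159.24952603, -552.0624986 ,  247.50334846]), 'orientation': array([ 9.90161483e-01,  1.39926801e-01, -8.97442573e-05, -8.48005406e-04]), 'ft_force': array([-0.57488775, -0.4323474 , -0.23240916]), 'ft_torque': array([0.03259919, 0.00836002, 0.01440293]), 'width': 1.0008018868272075} 17.0
top 407.82248773699916 407.82248773699916 276.11199037807035 205.11237467621172 [-0.07064839  0.          0.          0.          0.        ] [[ 1.11257529e-03 -9.99990416e-01 -4.23436962e-03]
 [-9.82977415e-01 -3.15674925e-04 -1.83726163e-01]
 [ 1.83723065e-01  4.36669889e-03 -9.82968345e-01]] [ 35.78640362 560.30126512 968.87512034]
side 456.46753562454785 456.46753562454785 276.9765078848266 212.67855268195848 [-0.15601024  0.          0.          0.          0.        ] [[-0.97427824 -0.22495968  0.01323064]
 [-0.16183765  0.6576309  -0.73575143]
 [ 0.15681353 -0.71896783 -0.67712243]] [ 562.1917962   115.84310492 1462.20108007]
```

View pics/top0.png

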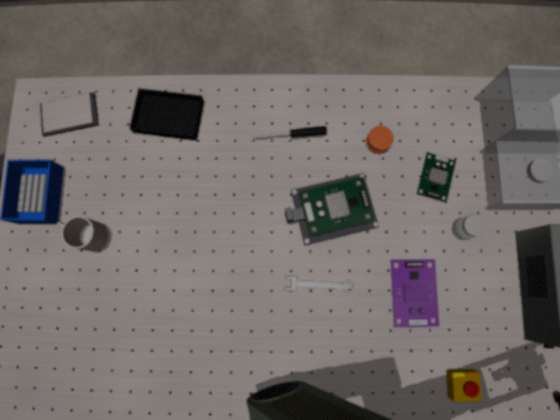

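View pics/side0.png

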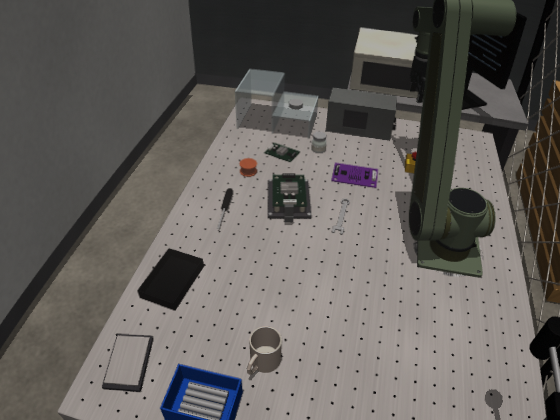

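Candidates in the top view: the large green board at (336,207), the small green board at (437,177) and the purple board at (415,293). I choose the large green one, which has the bar tab beside it at (294,214). Next is a close crop to check it.

```bash
cat > h.py <<'E'
import numpy as np, cv2
from station import arm, imaging, job
def K(c): return np.array([[c["fx"],0,c["cx"]],[0,c["fy"],c["cy"]],[0,0,1]])
def ray(c,px,z):
    px=np.asarray(px,float).reshape(-1,1,2)
    u=cv2.undistortPoints(px,K(c),np.array(c["dist_coeffs"]))[:,0]
    R=np.array(c["R"]);t=np.array(c["t"])
    d=np.c_[u,np.ones(len(u))]@R; o=-R.T@t
    s=(z-o[2])/d[:,2]
    return o+s[:,None]*d
def proj(c,P):
    r,_=cv2.Rodrigues(np.array(c["R"]))
    return cv2.projectPoints(np.asarray(P,float).reshape(-1,1,3),r,np.array(c["t"]),K(c),np.array(c["dist_coeffs"]))[0][:,0]
def cloud(c):
    zm=c["z_map"]; v,u=np.mgrid[:zm.shape[0],:zm.shape[1]]
    p=np.stack([u.ravel(),v.ravel()],1).astype(float).reshape(-1,1,2)
    n=cv2.undistortPoints(p,K(c),np.array(c["dist_coeffs"]))[:,0]
    z=zm.ravel()[:,None]
    P=(np.c_[n,np.ones(len(n))]*z-np.array(c["t"]))@np.array(c["R"])
    P[z[:,0]==0]=np.nan
    return P.reshape(*zm.shape,3)
E
python3 - <<'E'
from h import *
c=imaging.camera("top"); im=c["color"][:,:,::-1]
x0,y0,x1,y1=270,160,390,255
cv2.imwrite("pics/topcrop0.png",cv2.resize(im[y0:y1,x0:x1],None,fx=6.5,fy=6.3,interpolation=cv2.INTER_CUBIC))
hsv=cv2.cvtColor(c["color"],cv2.COLOR_RGB2HSV)
m=cv2.inRange(hsv,(50,90,25),(90,255,255)); m[:, :280]=0;m[:,395:]=0;m[:160]=0;m[260:]=0
m=cv2.morphologyEx(m,cv2.MORPH_CLOSE,np.ones((3,3)))
cs,_=cv2.findContours(m,cv2.RETR_EXTERNAL,cv2.CHAIN_APPROX_NONE)
k=max(cs,key=cv2.contourArea);P=ray(c,k[:,0],48)
(cx,cy),(w,h),a=cv2.minAreaRect(P[:,:2].astype(np.float32));print("board",cx,cy,w,h,a)
print(cv2.boxPoints(((cx,cy),(w,h),a)))
C=cloud(c)
for u,v in [(294,214),(336,207),(350,195),(287,260),(300,190)]:print(u,v,C[v,u])
s=imaging.camera("side")
cv2.imwrite("pics/sidecrop0.png",cv2.resize(s["color"][160:235,250:330,::-1],None,fx=7,fy=7,interpolation=cv2.INTER_CUBIC))
E
```

```text
board 560.2200927734375 -114.82574462890625 113.60043334960938 167.03054809570312 13.995231628417969
[[ 484.9085    -47.52618 ]
 [ 525.3034   -209.59857 ]
 [ 635.5317   -182.1253  ]
 [ 595.1368    -20.052917]]
294 214 [540.10812589  -9.00454274  37.64514593]
336 207 [ 553.99401524 -112.52225874   60.34667731]
350 195 [ 587.1339528  -150.65252548   47.82706044]
287 260 [426.34193186   8.29917891   1.57973441]
300 190 [608.17063674 -26.23156489  11.55626235]
```

View pics/topcrop0.png

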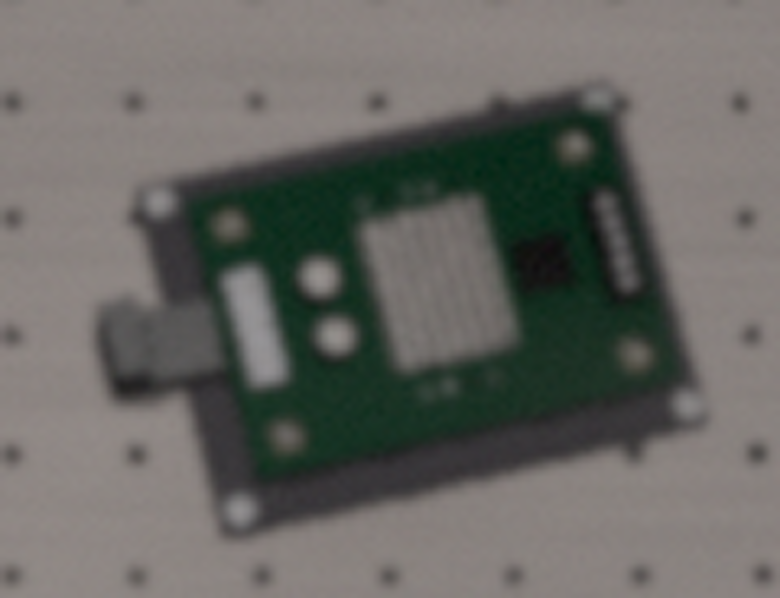

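View pics/sidecrop0.png

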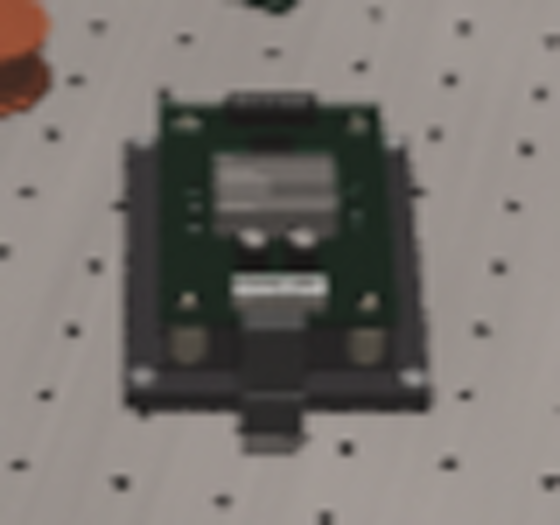

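The crop confirms the choice. It shows the large green board with a silver heat sink, on the dark plate with four corner screws. The grey bar runs out to the left, with its tab at about (288,215). Next I refine the poses.

Run:
```python
from h import *
c=imaging.camera("top"); C=cloud(c)
# tab
sub=C[200:232,275:305].reshape(-1,3); t=sub[(sub[:,2]>60)];print("tab",len(t),t.mean(0) if len(t) else 0, t.min(0),t.max(0))
hsv=cv2.cvtColor(c["color"],cv2.COLOR_RGB2HSV)
# screws: crop px
px=[(158,203),(600,98),(687,405),(240,511)]
px=[(270+a/6.5,160+b/6.3) for a,b in px]
S=ray(c,px,14);print(S,S.mean(0)); 
px=[(230,225),(575,147),(635,355),(287,437)]
px=[(270+a/6.5,160+b/6.3) for a,b in px]
S=ray(c,px,48.5);print(S,S.mean(0)); d=S[0]+S[3]-S[1]-S[2];print("yaw",np.arctan2(-d[0],d[1]))
s=imaging.camera("side")
y=.244;ax=np.array([np.cos(y),np.sin(y),0]);ay=np.array([-np.sin(y),np.cos(y),0])
ctr=np.array([560.2,-114.8,0])
# side crop: tips pixels
px=[(187,122),(358,122),(189,298),(370,300)]
S=ray(s,[(250+a/7,160+b/7) for a,b in px],48.5);print("side tips",S,S.mean(0))
# tab top corner projections
for n,cc in (("top",c),("side",s)):
    im=cc["color"][:,:,::-1].copy()
    P=[ctr+ax*i+ay*j+[0,0,k] for k in(39,80) for i,j in((-15,115),(15,115),(15,129),(-15,129))]
    p=proj(cc,P); o=np.floor(p.mean(0))-40
    cr=cv2.resize(im[int(o[1]):int(o[1])+80,int(o[0]):int(o[0])+80],None,fx=7,fy=7,interpolation=cv2.INTER_CUBIC)
    for i,q in enumerate(p): cv2.circle(cr,tuple(int(v) for v in (q-o+.5)*7),3,(0,0,255) if i>3 else (0,255,255),-1)
    cv2.imwrite(f"pics/tab_{n}.png",cr)
```

```text
tab 78 [533.63475495   4.163457    79.1331892 ] [519.01902299  -5.01805844  65.06834239] [550.61570892  12.07302627  84.35229177]
[[ 601.66241807  -11.1573986    14.        ]
 [ 646.85189096 -191.17395158   14.        ]
 [ 517.05780346 -221.00910757   14.        ]
 [ 473.7439845   -42.54224486   14.        ]] [ 559.82902425 -116.47067565   14.        ]
[[ 585.07339379  -37.62362487   48.5       ]
 [ 617.33733667 -173.14624214   48.5       ]
 [ 532.35739904 -193.30245495   48.5       ]
 [ 499.63541992  -58.4144077    48.5       ]] [ 558.60088736 -115.62168241   48.5       ]
yaw 0.23585043624686022
side tips [[ 616.38499257 -163.37155193   48.5       ]
 [ 530.81498888 -184.74357827   48.5       ]
 [ 584.53438815  -29.98336598   48.5       ]
 [ 499.27102515  -49.54553819   48.5       ]] [ 557.75134869 -106.91100859   48.5       ]
```

View pics/tab_top.png

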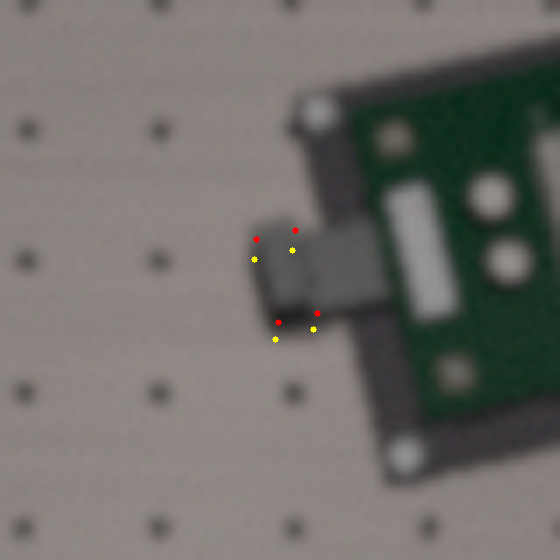

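View pics/tab_side.png

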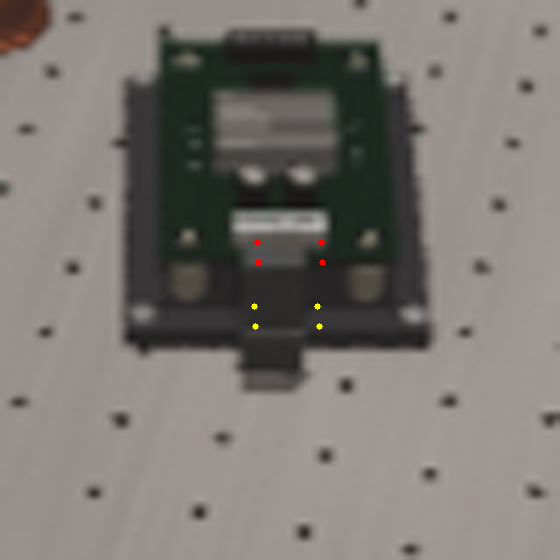

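carry_out:
  dp:
    - [30, -25, 0]
    - [43, -36, 0]
    - [43, -36, 0]
    - [43, -36, 0]
    - [43, -36, 0]
  delta_rot:
    - [0, 0, 0]
    - [0, 0, 0]
    - [0, 0, 0]
    - [0, 0, 0]
    - [0, 0, 0]

```text
time_s: 0.92
tcp_pos: [307.4, -332.6, 248.5]
orientation: [0.99, 0.14, 0.0, 0.0]
ft_force: [0.8, -0.1, -1.0]
width: 1.001
```

carry_out:
  dp:
    - [43, -36, 0]
    - [43, -36, 0]
    - [43, -36, 0]
    - [43, -36, 0]
    - [43, -36, 0]
  delta_rot:
    - [0, 0, 0]
    - [0, 0, 0]
    - [0, 0, 0]
    - [0, 0, 0]
    - [0, 0, 0]

```text
time_s: 1.55
tcp_pos: [464.1, -100.0, 248.5]
orientation: [0.99, 0.14, 0.0, 0.0]
ft_force: [0.6, -0.6, 0.2]
width: 1.0
```

carry_out:
  dp:
    - [43, -36, 0]
    - [43, -36, 0]
    - [12, -10, 0]
    - [0, 0, 0]
    - [0, 0, 0]
  delta_rot:
    - [0, 0, 0]
    - [0, 0, 0]
    - [0, 0, -0.17]
    - [0, 0, -0.17]
    - [0, 0, -0.17]

```text
time_s: 2.17
tcp_pos: [534.8, 4.8, 248.1]
orientation: [0.922, 0.388, -0.0, 0.0]
ft_force: [0.3, 0.6, 0.5]
width: 0.999
```

carry_out:
  dp:
    - [0, 0, 0]
    - [0, 0, 0]
    - [0, 0, 0]
    - [0, 0, 0]
    - [0, 0, 0]
  delta_rot:
    - [0, 0, -0.17]
    - [0, 0, -0.17]
    - [0, 0, -0.17]
    - [0, 0, -0.17]
    - [0, 0, -0.17]

```text
time_s: 2.8
tcp_pos: [534.7, 4.4, 248.2]
orientation: [0.68, 0.733, -0.0, -0.0]
ft_force: [0.1, -0.2, -0.2]
width: 1.001
```

carry_out:
  dp:
    - [0, 0, 0]
    - [0, 0, 0]
  delta_rot:
    - [0, 0, -0.17]
    - [0, 0, 0]

```text
time_s: 3.05
tcp_pos: [534.7, 4.4, 248.2]
orientation: [0.618, 0.786, -0.0, -0.0]
ft_force: [0.6, 0.6, -0.7]
width: 1.001
```

Run:
```python
from h import *
c=imaging.camera("wrist"); cv2.imwrite("pics/w1.png",c["color"][:,:,::-1])
C=cloud(c);o=arm.get_obs();print(o["tcp_pos"],c["R"],c["t"])
z=C[:,:,2]; np.save("C.npy",C)
m=((z>70)&(z<90)).astype(np.uint8)
n,l,s,ce=cv2.connectedComponentsWithStats(m)
for i in range(1,n):
    if s[i,4]>150:
        p=C[l==i]; r=cv2.minAreaRect(p[:,:2].astype(np.float32)); print(s[i],np.median(p,0),r)
```

```text
[534.6778489    4.33933426 248.24078294] [[ 9.71720917e-01  2.36131796e-01  4.83307370e-04]
 [ 2.25235193e-01 -9.27490332e-01  2.98380281e-01]
 [ 7.09053343e-02 -2.89833502e-01 -9.54446947e-01]] [-519.17349441 -156.47063927  342.42028361]
[262 179  35  18 587] [534.65800019   5.52086397  79.84207543] ((535.075927734375, 4.614072799682617), (30.021224975585938, 14.01910400390625), 13.40231990814209)
```

View pics/w1.png

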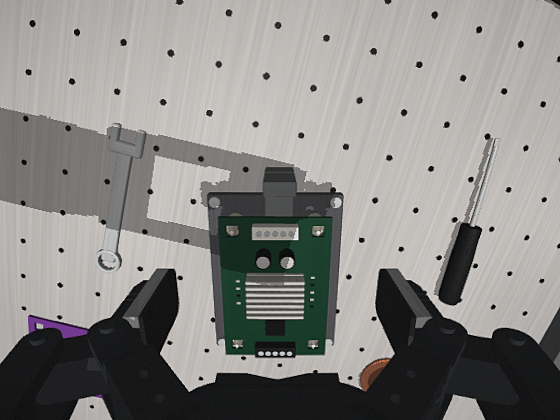

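The wrist view shows the tab top at (280,180) and the board below it. The four post tips are at (232,231), (318,231), (237,344) and (313,344). The tab is centred on the jaws to within 1 mm.

Run:
```python
from h import *
c=imaging.camera("wrist");hsv=cv2.cvtColor(c["color"],cv2.COLOR_RGB2HSV)
m=cv2.inRange(hsv,(50,90,25),(90,255,255));m[:210]=0;m[360:]=0;m[:,:210]=0;m[:,345:]=0
m=cv2.morphologyEx(m,cv2.MORPH_CLOSE,np.ones((5,5)))
cs,_=cv2.findContours(m,cv2.RETR_EXTERNAL,cv2.CHAIN_APPROX_NONE)
k=max(cs,key=cv2.contourArea);P=ray(c,k[:,0],48);r=cv2.minAreaRect(P[:,:2].astype(np.float32));print(r)
C=cloud(c);p=C[(m>0)];p=p[abs(p[:,2]-48)<3];print(np.median(p,0))
sv=ray(c,[(214,202),(337,202)],14);print(sv)
T=ray(c,[(232,231),(318,231),(313,344),(237,344)],48.5);print(T,T.mean(0))
```

```text
((559.8917236328125, -114.0066909790039), (114.90916442871094, 168.37672424316406), 13.506598472595215)
[558.64109548 -97.81676633  46.07143231]
[[474.0989716  -42.45202721  14.        ]
 [604.46566037 -10.91791416  14.        ]]
[[ 501.40119986  -56.84593325   48.5       ]
 [ 585.94796563  -36.39300026   48.5       ]
 [ 618.44774433 -171.48563896   48.5       ]
 [ 533.81042406 -191.97342834   48.5       ]] [ 559.90183347 -114.1745002    48.5       ]
```

carry_out:
  dp:
    - [0, 0, 40]
    - [0, 0, 40]
    - [0, 0, 40]
    - [0, 0, 38]
    - [0, 0, 20]
  delta_rot:
    - [0, 0, 0]
    - [0, 0, 0]
    - [0, 0, 0]
    - [0, 0, 0]
    - [0, 0, 0]

```text
time_s: 3.78
tcp_pos: [533.7, 4.3, 68.3]
orientation: [0.618, 0.786, -0.001, -0.001]
ft_force: [0.2, -0.1, -0.5]
width: 1.001
```

carry_out:
  dp:
    - [0, 0, 7]
    - [0, 0, 0]
    - [0, 0, 0]
    - [0, 0, 0]
    - [0, 0, 0]
  delta_rot:
    - [0, 0, 0]
    - [0, 0, 0]
    - [0, 0, 0]
    - [0, 0, 0]
    - [0, 0, 0]
  gripper: 1

```text
time_s: 4.4
tcp_pos: [535.6, 4.4, 64.5]
orientation: [0.617, 0.787, 0.001, 0.001]
ft_force: [0.3, 1.1, 5.9]
width: 0.337
```

carry_out:
  dp:
    - [0, 0, 0]
    - [0, 0, 0]
    - [0, 0, 0]
  delta_rot:
    - [0, 0, 0]
    - [0, 0, 0]
    - [0, 0, 0]

```text
time_s: 4.78
tcp_pos: [535.6, 4.4, 64.5]
orientation: [0.617, 0.787, 0.001, 0.001]
ft_force: [-0.3, 1.2, 6.2]
width: 0.343
```

carry_out:
  dp:
    - [0, 0, -1.2]
    - [5, 0, 0]
    - [15, 0, 0]
    - [20, 0, 0]
    - [20, 0, 0]
  delta_rot:
    - [0, 0, 0]
    - [0, 0, 0]
    - [0, 0, 0]
    - [0, 0, 0]
    - [0, 0, 0]

```text
time_s: 5.4
tcp_pos: [519.8, 64.2, 64.4]
orientation: [0.617, 0.787, -0.0, -0.0]
ft_force: [0.2, -1.5, -0.2]
width: 0.341
```

carry_out:
  dp:
    - [20, 0, 0]
    - [20, 0, 0]
    - [20, 0, 0]
    - [20, 0, 0]
    - [20, 0, 0]
  delta_rot:
    - [0, 0, 0]
    - [0, 0, 0]
    - [0, 0, 0]
    - [0, 0, 0]
    - [0, 0, 0]

```text
time_s: 6.02
tcp_pos: [495.1, 161.7, 64.0]
orientation: [0.617, 0.787, -0.0, -0.001]
ft_force: [0.3, -0.7, -1.5]
width: 0.338
```

carry_out:
  dp:
    - [20, 0, 0]
    - [10, 0, 0]
    - [0, 0, 0]
  delta_rot:
    - [0, 0, 0]
    - [0, 0, 0]
    - [0, 0, 0]

```text
time_s: 6.4
tcp_pos: [488.8, 189.8, 64.2]
orientation: [0.617, 0.787, -0.0, -0.0]
ft_force: [0.2, -0.4, -1.4]
width: 0.342
```

Run:
```python
from h import *
for n in("wrist","top","side"):
    c=imaging.camera(n); im=c["color"][:,:,::-1]
    if n=="top": im=cv2.resize(im[150:260,230:390],None,fx=5,fy=5)
    if n=="side": im=cv2.resize(im[150:270,230:350],None,fx=5,fy=5)
    cv2.imwrite(f"pics/{n}2.png",im)
```

```text
(no output)
```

View pics/wrist2.png

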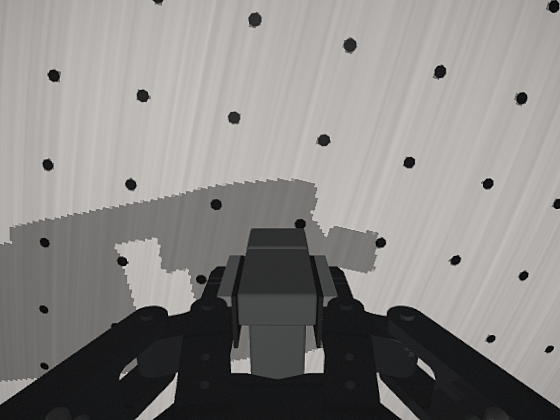

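View pics/side2.png

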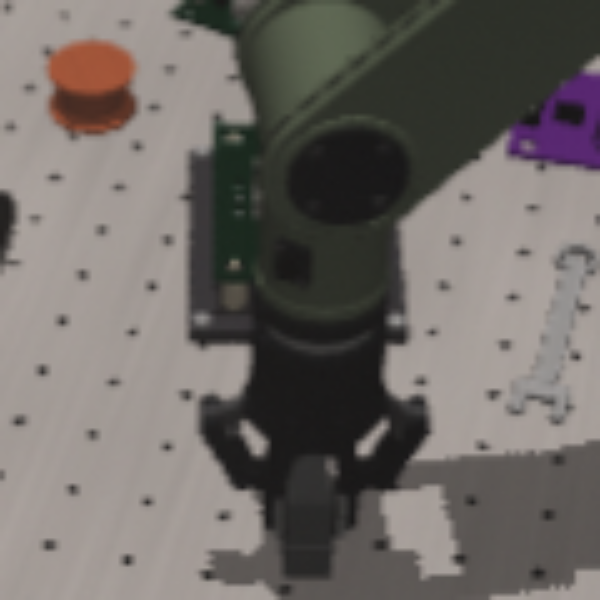

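The side view shows the bar held clear of the plate, with the tab between the jaws at (310,510). The board still sits on its tips. I lower the bar about 12 mm.

carry_out:
  dp:
    - [0, 0, 4]
    - [0, 0, 4]
    - [0, 0, 3]
    - [0, 0, 1]
    - [0, 0, 0]
  delta_rot:
    - [0, 0, 0]
    - [0, 0, 0]
    - [0, 0, 0]
    - [0, 0, 0]
    - [0, 0, 0]

```text
time_s: 7.18
tcp_pos: [489.5, 188.7, 52.5]
orientation: [0.617, 0.787, -0.0, 0.0]
ft_force: [-0.3, -0.7, -0.3]
width: 0.337
```

carry_out:
  dp:
    - [0, 0, 0.5]
    - [0, 0, 0]
    - [0, 0, 0]
    - [0, 0, 0]
    - [0, 0, 0]
  delta_rot:
    - [0, 0, 0]
    - [0, 0, 0]
    - [0, 0, 0]
    - [0, 0, 0]
    - [0, 0, 0]
  gripper: 0

```text
time_s: 7.8
tcp_pos: [489.6, 188.9, 52.0]
orientation: [0.617, 0.787, 0.0, 0.0]
ft_force: [-0.0, 0.1, -0.1]
width: 1.002
```

carry_out:
  dp:
    - [0, 0, 0]
    - [0, 0, -20]
    - [0, 0, -40]
    - [0, 0, -50]
    - [0, 0, -28]
  delta_rot:
    - [0, 0, 0]
    - [0, 0, 0]
    - [0, 0, 0]
    - [0, 0, 0]
    - [0, 0, 0]

```text
time_s: 8.43
tcp_pos: [490.3, 189.2, 192.6]
orientation: [0.617, 0.787, 0.002, 0.001]
ft_force: [1.1, -0.5, -0.9]
width: 1.0
```

Run:
```python
from h import *
c=imaging.camera("wrist"); im=c["color"][:,:,::-1]; cv2.imwrite("pics/w3.png",im)
print(arm.get_obs()["tcp_pos"],arm.get_obs()["ft_force"],arm.get_obs()["width"])
C=cloud(c);z=C[:,:,2]
m=((z>60)&(z<75)).astype(np.uint8)
n,l,s,ce=cv2.connectedComponentsWithStats(m)
for i in range(1,n):
    if s[i,4]>150:
        p=C[l==i]; print(s[i],np.median(p,0),cv2.minAreaRect(p[:,:2].astype(np.float32)))
```

```text
[491.84903632 189.7263872  195.60334878] [1.41899447 0.17488223 2.1307527 ] 1.0001864087891643
[255 192  40  20 770] [487.66123465 189.94710296  67.78261162] ((487.71917724609375, 188.90249633789062), (29.544408798217773, 14.112186431884766), 14.727585792541504)
```

View pics/w3.png

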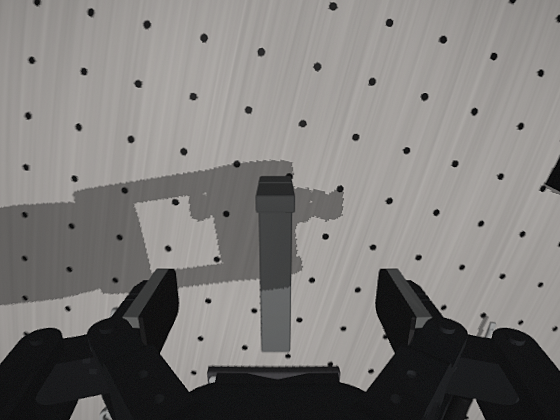

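The bar lies flat: its tab top is at 67.8 mm, as expected with the bar on the table. The wrist view shows the bar at (277,265), well away from the plate. I move over pads 0 and 2, with the jaws slightly closed so that one fingertip lands on each pad.

carry_out:
  dp:
    - [-30, 0, 0]
    - [-50, 0, 0]
    - [-50, -2, 0]
    - [-50, -2, 0]
    - [-50, 0, 0]
  delta_rot:
    - [0, 0, 0]
    - [0, 0, 0]
    - [0, 0, 0]
    - [0, 0, 0]
    - [0, 0, 0]
  gripper: 0.12

```text
time_s: 9.1
tcp_pos: [540.2, -37.0, 189.4]
orientation: [0.617, 0.787, -0.0, -0.0]
ft_force: [-0.4, -0.9, 0.7]
width: 0.88
```

carry_out:
  dp:
    - [-38, 0, 0]
    - [0, 0, 0]
    - [0, 0, 0]
  delta_rot:
    - [0, 0, 0]
    - [0, 0, 0]
    - [0, 0, 0]

```text
time_s: 9.48
tcp_pos: [548.9, -71.9, 189.4]
orientation: [0.617, 0.787, -0.0, -0.001]
ft_force: [-0.0, -0.3, -0.3]
width: 0.878
```

```bash
cat > w.py <<'E'
from h import *
import sys
c=imaging.camera("wrist"); cv2.imwrite(f"pics/{sys.argv[1]}.png",c["color"][:,:,::-1])
o=arm.get_obs();p=o["tcp_pos"];print(p,o["ft_force"],o["width"])
y=.2357;d=p[:2]-[559.9,-114.1];print("local",d@[np.cos(y),np.sin(y)],d@[-np.sin(y),np.cos(y)])
E
python3 w.py w4
```

```text
[548.93500252 -71.51711601 189.61525522] [0.3647997  0.11092213 0.24419351] 0.8825492225995554
local -0.7177153663770147 43.966101295131146
```

View pics/w4.png

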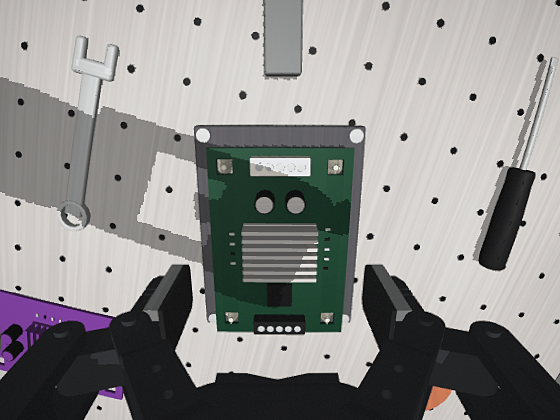

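The board is centred under the jaws in this view. Its post tips are at (225,167), (335,167), (232,318) and (327,318), and nothing lies under the fingers except the bare pads.

Run:
```python
from h import *
c=imaging.camera("wrist")
T=ray(c,[(225,167),(335,167),(327,318),(232,318)],48.5);print(T,T.mean(0))
S=ray(c,[(203,135),(357,135)],14);print(S)
```

```text
[[ 502.02055725  -57.36945999   48.5       ]
 [ 585.73957645  -36.77431854   48.5       ]
 [ 618.86671754 -171.3286574    48.5       ]
 [ 534.92284126 -191.93201221   48.5       ]] [ 560.38742312 -114.35111204   48.5       ]
[[474.30955199 -41.88252634  14.        ]
 [603.61207459 -10.0580548   14.        ]]
```

carry_out:
  dp:
    - [0, 0, 30]
    - [0, 0, 40]
    - [0, 0, 30]
    - [0, 0, 9]
    - [0, 0, 0]
  delta_rot:
    - [0, 0, 0]
    - [0, 0, 0]
    - [0, 0, 0]
    - [0, 0, 0]
    - [0, 0, 0]

```text
time_s: 10.2
tcp_pos: [549.5, -71.7, 81.2]
orientation: [0.617, 0.787, -0.0, -0.0]
ft_force: [0.2, 0.8, 1.5]
width: 0.88
```

carry_out:
  dp:
    - [0, 1, 4]
    - [0, 0, 4]
    - [0, 0, 3]
    - [0, 0, 0]
  delta_rot:
    - [0, 0, 0]
    - [0, 0, 0]
    - [0, 0, 0]
    - [0, 0, 0]

```text
time_s: 10.7
tcp_pos: [550.2, -72.2, 69.9]
orientation: [0.617, 0.787, -0.0, -0.0]
ft_force: [-0.0, -0.4, 0.1]
width: 0.883
```

```bash
python3 w.py w5
```

```text
[550.31967126 -72.20363317  70.01104867] [-0.54570438 -0.43032242  0.66066908] 0.8775981049613352
local 0.4683508016106095 42.97521261787079
```

View pics/w5.png

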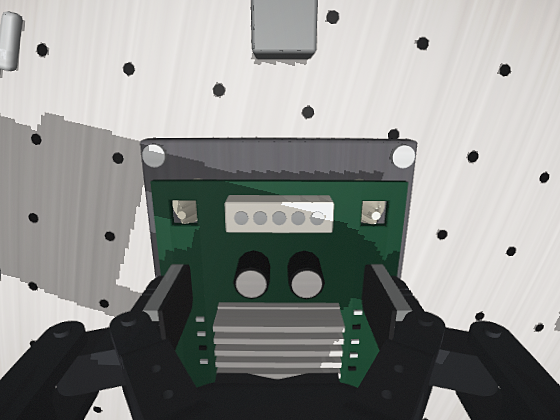

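carry_out:
  dp:
    - [0, 0, 2]
    - [0, 0, 2]
    - [0, 0, 2]
    - [0, 0, 0]
  delta_rot:
    - [0, 0, 0]
    - [0, 0, 0]
    - [0, 0, 0]
    - [0, 0, 0]

```text
time_s: 11.25
tcp_pos: [550.2, -72.1, 63.8]
orientation: [0.617, 0.787, -0.0, -0.0]
ft_force: [0.7, 0.2, 0.8]
width: 0.878
```

carry_out:
  dp:
    - [0, 0, 2]
    - [0, 0, 2]
    - [0, 0, 0]
  delta_rot:
    - [0, 0, 0]
    - [0, 0, 0]
    - [0, 0, 0]

```text
time_s: 11.62
tcp_pos: [550.2, -72.1, 59.8]
orientation: [0.617, 0.787, -0.0, -0.0]
ft_force: [-0.4, -0.1, -0.9]
width: 0.879
```

carry_out:
  dp:
    - [0, 0, 2]
    - [0, 0, 2]
    - [0, 0, 1]
    - [0, 0, 0]
  delta_rot:
    - [0, 0, 0]
    - [0, 0, 0]
    - [0, 0, 0]
    - [0, 0, 0]

```text
time_s: 12.12
tcp_pos: [550.3, -72.1, 54.9]
orientation: [0.617, 0.787, -0.0, -0.0]
ft_force: [1.0, -0.5, 0.4]
width: 0.878
```

carry_out:
  dp:
    - [0, 0, 1]
    - [0, 0, 1]
    - [0, 0, 0]
  delta_rot:
    - [0, 0, 0]
    - [0, 0, 0]
    - [0, 0, 0]

```text
time_s: 12.5
tcp_pos: [550.5, -72.2, 53.3]
orientation: [0.617, 0.787, 0.0, 0.0]
ft_force: [0.2, 0.1, 3.5]
width: 0.884
```

carry_out:
  dp:
    - [0, 0, 2]
    - [0, 0, 2]
    - [0, 0, 0]
  delta_rot:
    - [0, 0, 0]
    - [0, 0, 0]
    - [0, 0, 0]

```text
time_s: 12.88
tcp_pos: [551.0, -72.1, 51.1]
orientation: [0.618, 0.786, 0.001, 0.001]
ft_force: [-3.9, 0.6, 14.3]
width: 0.878
```

carry_out:
  dp:
    - [0, 0, 2]
    - [0, 0, 2]
    - [0, 0, 0]
  delta_rot:
    - [0, 0, 0]
    - [0, 0, 0]
    - [0, 0, 0]

```text
time_s: 13.25
tcp_pos: [551.2, -72.2, 46.2]
orientation: [0.617, 0.787, 0.001, 0.001]
ft_force: [-0.4, 1.2, 9.0]
width: 0.878
```

carry_out:
  dp:
    - [0, 0, 1.5]
    - [0, 0, 1.5]
    - [0, 0, 0]
  delta_rot:
    - [0, 0, 0]
    - [0, 0, 0]
    - [0, 0, 0]

```text
time_s: 13.62
tcp_pos: [551.4, -72.3, 45.7]
orientation: [0.617, 0.787, 0.001, 0.001]
ft_force: [-5.1, 1.1, 26.7]
width: 0.878
```

carry_out:
  dp:
    - [0, 0, 2]
    - [0, 0, 0]
  delta_rot:
    - [0, 0, 0]
    - [0, 0, 0]

```text
time_s: 13.88
tcp_pos: [551.4, -72.3, 45.4]
orientation: [0.617, 0.787, 0.001, 0.002]
ft_force: [-8.3, 1.5, 39.0]
width: 0.879
```

```bash
python3 w.py w6
```

```text
[551.38416363 -72.29116699  45.3623583 ] [-9.07175304  1.66945284 37.96897802] 0.8793997264346481
local 1.4829699204110536 42.64151482907617
```

View pics/w6.png

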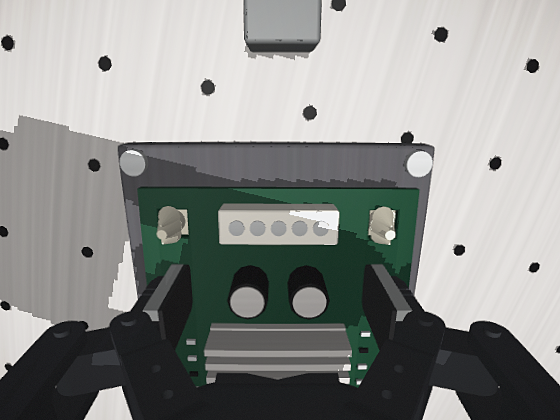

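The view shows both +y posts standing well through their holes, at (170,225) and (383,225), and the force has gone stiff, so that pair is seated. I retract and move to the −y pair.

carry_out:
  dp:
    - [0, 0, -5]
    - [0, 0, -15]
    - [0, 0, -30]
    - [0, 0, -20]
    - [0, 0, 0]
  delta_rot:
    - [0, 0, 0]
    - [0, 0, 0]
    - [0, 0, 0]
    - [0, 0, 0]
    - [0, 0, 0]

```text
time_s: 14.55
tcp_pos: [551.4, -72.3, 111.4]
orientation: [0.617, 0.787, 0.001, 0.001]
ft_force: [-0.3, -0.5, -0.0]
width: 0.879
```

```bash
python3 w.py w7
```

```text
[550.48320881 -72.17624084 110.11076566] [-0.53018853 -0.42794217 -0.45436192] 0.8805939715743472
local 0.6337634775196064 42.96365768751371
```

View pics/w7.png

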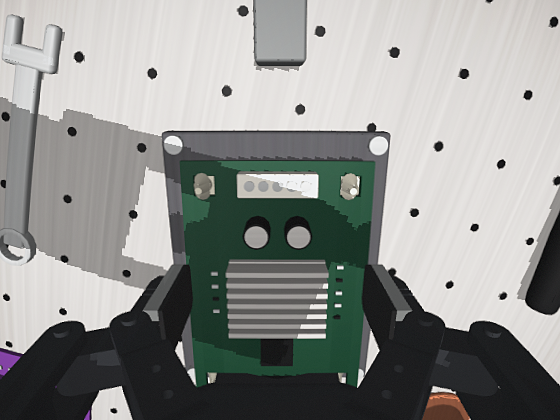

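carry_out:
  dp:
    - [-30, -0.5, 0]
    - [-36, 0, 0]
    - [-20, 0, 0]
    - [0, 0, 0]
    - [0, 0, 0]
  delta_rot:
    - [0, 0, 0]
    - [0, 0, 0]
    - [0, 0, 0]
    - [0, 0, 0]
    - [0, 0, 0]

```text
time_s: 15.22
tcp_pos: [569.7, -154.9, 109.4]
orientation: [0.617, 0.787, -0.0, -0.001]
ft_force: [0.1, 0.1, -0.1]
width: 0.878
```

```bash
python3 w.py w8
```

```text
[ 569.77981563 -154.76184587  109.64941883] [ 1.15806952 -0.29988984  0.18538539] 0.8845845432756043
local 0.11114549346085648 -41.844762073663766
```

carry_out:
  dp:
    - [0, 0, 20]
    - [0, 0, 20]
    - [0, 0, 9]
    - [0, 0, 3]
    - [0, 0, 0]
  delta_rot:
    - [0, 0, 0]
    - [0, 0, 0]
    - [0, 0, 0]
    - [0, 0, 0]
    - [0, 0, 0]

```text
time_s: 15.9
tcp_pos: [570.6, -155.6, 58.4]
orientation: [0.617, 0.787, 0.0, 0.0]
ft_force: [-0.1, 0.2, -0.2]
width: 0.883
```

carry_out:
  dp:
    - [0, 0, 2]
    - [0, 0, 2]
    - [0, 0, 2]
    - [0, 0, 0]
  delta_rot:
    - [0, 0, 0]
    - [0, 0, 0]
    - [0, 0, 0]
    - [0, 0, 0]

```text
time_s: 16.4
tcp_pos: [570.2, -155.8, 51.8]
orientation: [0.617, 0.787, -0.0, -0.0]
ft_force: [1.0, 0.0, 0.7]
width: 0.879
```

carry_out:
  dp:
    - [0, 0, 1.5]
    - [0, 0, 1.5]
    - [0, 0, 0]
  delta_rot:
    - [0, 0, 0]
    - [0, 0, 0]
    - [0, 0, 0]

```text
time_s: 16.77
tcp_pos: [570.6, -155.9, 50.7]
orientation: [0.617, 0.787, 0.0, 0.001]
ft_force: [-2.7, 1.3, 10.1]
width: 0.883
```

carry_out:
  dp:
    - [0, 0, 1.5]
    - [0, 0, 1.5]
    - [0, 0, 0]
  delta_rot:
    - [0, 0, 0]
    - [0, 0, 0]
    - [0, 0, 0]

```text
time_s: 17.15
tcp_pos: [570.9, -156.0, 49.0]
orientation: [0.617, 0.787, 0.0, 0.001]
ft_force: [-4.8, 2.0, 17.3]
width: 0.879
```

carry_out:
  dp:
    - [0, 0, 1.5]
    - [0, 0, 1.5]
    - [0, 0, 0]
  delta_rot:
    - [0, 0, 0]
    - [0, 0, 0]
    - [0, 0, 0]

```text
time_s: 17.52
tcp_pos: [570.6, -155.9, 43.7]
orientation: [0.617, 0.787, 0.0, 0.001]
ft_force: [0.2, -0.4, 2.9]
width: 0.881
```

carry_out:
  dp:
    - [0, 0, 1.5]
    - [0, 0, 1.5]
    - [0, 0, 0]
  delta_rot:
    - [0, 0, 0]
    - [0, 0, 0]
    - [0, 0, 0]

```text
time_s: 17.9
tcp_pos: [570.7, -156.0, 43.6]
orientation: [0.617, 0.787, 0.0, 0.001]
ft_force: [-5.3, 1.9, 24.3]
width: 0.884
```

carry_out:
  dp:
    - [0, 0, 1.5]
    - [0, 0, 1]
    - [0, 0, 0]
  delta_rot:
    - [0, 0, 0]
    - [0, 0, 0]
    - [0, 0, 0]

```text
time_s: 18.27
tcp_pos: [570.7, -156.0, 43.4]
orientation: [0.617, 0.787, 0.0, 0.001]
ft_force: [-10.2, 4.8, 39.0]
width: 0.88
```

carry_out:
  dp:
    - [0, 0, -6]
    - [0, 0, -20]
    - [0, 0, -40]
    - [0, 0, -50]
    - [0, 0, -30]
  delta_rot:
    - [0, 0, 0]
    - [0, 0, 0]
    - [0, 0, 0]
    - [0, 0, 0]
    - [0, 0, 0]

```text
time_s: 18.9
tcp_pos: [571.0, -155.9, 185.4]
orientation: [0.617, 0.787, 0.0, 0.001]
ft_force: [0.4, -1.1, 0.7]
width: 0.876
```

carry_out:
  dp:
    - [40, 0, 0]
    - [50, 0, 0]
    - [50, 0, 0]
    - [0, 0, 0]
    - [0, 0, 0]
  delta_rot:
    - [0, 0, 0]
    - [0, 0, 0]
    - [0, 0, 0]
    - [0, 0, 0]
    - [0, 0, 0]

```text
time_s: 19.52
tcp_pos: [537.2, -20.1, 183.1]
orientation: [0.617, 0.787, -0.0, 0.0]
ft_force: [-0.4, -0.4, 0.5]
width: 0.877
```

```bash
python3 w.py w9
python3 - <<'E'
from h import *
c=imaging.camera("wrist");C=cloud(c)
im=c["color"][:,:,::-1]
cv2.imwrite("pics/w9c.png",cv2.resize(im[120:400,190:370],None,fx=3.2,fy=2.1,interpolation=cv2.INTER_CUBIC))
hsv=cv2.cvtColor(c["color"],cv2.COLOR_RGB2HSV)
m=cv2.inRange(hsv,(50,90,25),(90,255,255))
y=.2357;d=C[:,:,:2]-[560.1,-114.2];lx=d@[np.cos(y),np.sin(y)];ly=d@[-np.sin(y),np.cos(y)]
for sx,sy in((44,70),(44,-70),(-44,70),(-44,-70)):
  for dy,r in ((.6,8),):
    q=C[(m>0)&(abs(lx-sx)<12)&(abs(ly-sy*dy)<r)]
    print("pad",sx,sy*dy,len(q),np.median(q[:,2]))
  q=C[(abs(lx-sx)<8)&(abs(ly-sy)<8)];print(" post tip z",np.percentile(q[:,2],97) if len(q) else None)
k=(m>0)&(abs(C[:,:,2]-36)<5)&(abs(lx)<60)&(abs(ly)<90)
print(cv2.minAreaRect(C[k][:,:2].astype(np.float32)),np.median(C[k],0))
E
```

```text
[537.38473491 -20.52123161 183.18282896] [-0.14482669 -0.09445389  0.4267978 ] 0.8772593730875884
local -0.03988391784772913 96.24926735114784
pad 44 42.0 460 36.08012470071871
 post tip z 48.677603789564905
pad 44 -42.0 340 36.17864828411384
 post tip z 48.46443903413299
pad -44 42.0 459 36.036271559172526
 post tip z 48.181855173127296
pad -44 -42.0 337 35.960439650883075
 post tip z 48.71951374372971
((561.0529174804688, -116.62167358398438), (115.96131896972656, 170.86798095703125), 13.576744079589844) [555.26620363 -94.08355165  36.06961998]
```

View pics/w9.png

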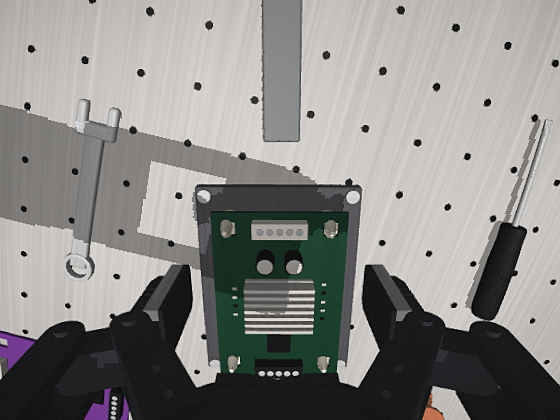

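The view shows all four posts through the board, at (227,230), (331,230), (234,362) and (322,362). All four pads measure 36.0 ± 0.2 mm, the fully-home height. The bar is on the table at (281,70).

```bash
python3 -c "
from station import job
print(job.hand_in())"
```

```text
the job is handed in; nothing more can be done
None
```

I drew the packing bar out from under the board, laid it on the table, and pressed the board home on all four posts. I then handed the job in at about 19.6 s on the robot's clock; the hand-in gives no verdict.

- **Bar:** I pinched it by the tab, pulled it about 190 mm towards +y and lowered it. Its tab top then measured 67.8 mm above the table (68 expected with the bar flat).
- **Board:** I pressed the +y pair of pads together with the two fingertips, then the −y pair, each until it seated, with a peak force of about 39 N.
- **Last checks:**
  - The board's top at the four pads read 36.0 to 36.2 mm (36 when fully home).
  - The post tips stood at about 48.5 mm.
  - The arm had backed off and read no contact force.
- **Not measured after pressing:**
  - **Sideways fit:** I did not measure the holes against the post axes. A rough fit to the board's outline put its centre about 2.5 mm from the earlier estimate, and I took that as noise.
  - **Bystanders:** the wrench and screwdriver looked undisturbed, but I did not re-measure the jar, coil or mug. The arm never came near them.

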